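Clamp a brittle graft block and keep it gripped

ROBOT

A 7-joint arm with a two-finger parallel gripper is mounted at the origin on a cart in front of the work surface, level with it; the furniture and walls round the work are solid. World frame = base frame: x ahead of the robot, y to its left, z up, the work surface at z = 0. Lengths are in mm, angles in rad, forces in N, time in s.
With the tool pointing down it reaches from about 350 to 900 mm from the base axis. Payload 7.2 kg.
Tool frame: the origin (TCP) lies between the finger pads, 19 mm behind the fingertips; this is the grasp point; z points along the fingers, y is the line along which they close (so a half turn about z gives the same grasp; the last joint's range is limited). The gripper opens to 85 mm and grips with 20 to 120 N. Pads are 22 mm wide; open, the fingers measure 114 mm over their backs; the gripper's body (76 mm by 85 mm) begins 54 mm behind the grasp point. The pads swing forward as they close: fully open they stand 13 mm farther back than shut.
Start: joints at [-1.223, 0.411, -0.013, 1.596, 0.006, 1.134, -0.082], TCP at [252.46, 571.745, 249.997] pointing down, gripper open.
Joint ranges: [-2.95, 2.95], [-0.29, 1.99], [-1.47, 1.44], [0.14, 2.54], [-1.03, 4.17], [0.13, 1.85], [-2.86, 2.86]. Speed limits (rad/s): [2.39, 2.39, 3.01, 3.01, 3.14, 3.14, 3.14].

INTERFACE

Orientations are given as a unit quaternion [x, y, z, w].
In Python, from bench import robot, viewer, order gives the robot as it stands.
- The arm moves only by the tool servo_tool, never from a script. Its argument "plan" is a list that holds one entry, the list of rows, each a list of 7 numbers: the finger opening in cm, from 0 to 8.54, then the shift along the tool's x, y, z in cm, then the turn, a rotation vector about the tool's x, y, z in units of 6 degrees (1.0 is 6 degrees). A call has 1 to 12 rows; each row is the pose to reach, as a shift and turn from the pose commanded when the call began, along the tool's axes at that moment; what a row does not reach only later rows make up. A row lasts 1/10 s, in which the tool goes at most 50 mm and 8.59 degrees, less where a joint would pass 70% of its speed; a pose out of reach is approached as far as the arm can. A call with a gripper value outside its range is refused whole. The fingers move at their own pace and stop on an object; the grip force is fixed at half the most. Time passes only in rows, so rows that repeat a pose let the fingers close. It gives the time, the measured TCP pose, the force, the opening and the grip force at its end, in the units of the state.
- robot.read_state(): the state, without advancing time (a new reading comes with each control period).
- viewer.capture(name): name is "side" or "top"; returns a dict with "pixels" (420x560x3 uint8, blue, green, red), "depth" (420x560 float32, mm along the optical axis (not along the pixel's ray), 0 where there is no reading), "fx", "fy", "cx", "cy" (pixels), "distortion" ([k1, k2, p1, p2, k3] as OpenCV has them; the pictures are not rectified), "eye" and "attitude" of the camera in the world. Camera axes: x right, y down, z forward; pixel columns grow to the right and rows downward; lengths in mm; the calibration is good to about 2 mm. A picture is of the moment at which its call begins.
- order.finish_job(): hands the job in; it is judged then, once.
The state is a dict: "t": time; "qpos": joint angles; "joint_vel": joint speeds; "joint_efforts": joint torques, N m; "tcp_pos": TCP position; "eef_rot": TCP orientation; "force": force on the tool from outside, world axes, zero at the start; "ft_torque": the same for the moment, N m; "opening": finger opening in mm; "grip_force": force on a finger pad.
Only numpy, scipy, OpenCV 4.12 (cv2) and the standard library are available. Lean on these libraries where they do the work, as an engineer would, in place of code of your own. Each camera call takes 0.05 s, during which the arm holds its last target. There are 200 camera calls.

TASK

Take the ivory bone-graft block out of the kidney dish, lay it flat on the clamp's white bed with its long side along the bar and its end against the fixed jaw, and let go of it. Then pump the orange trigger, squeezing it towards the grip and letting it spring right back, until the blue jaw presses on the block with its spring cushion about half squeezed in; never bottom the cushion out, which would crush the block, move the jaw by the trigger only, and do not shift the suture packet or the vial lying by the work. Finish while still holding the trigger squeezed, so that the block stays gripped for drilling.

Things in the scene. Friction and masses are not known exactly. Their poses are not given: they have to be found in the camera images.
- graft: ivory porous bone-graft block, brittle, 30 mm long (its x) by 24 by 24 mm, 20 to 45 g, lying flat in the kidney dish; origin at the centre of its underside, z up. Grip it across the 24 mm width (along its y)
- dish: brown pulp kidney dish 142x300x42 mm, rim 42 mm high, floor 3 mm thick; origin at the centre of its underside, its y along the 300 mm length. The block lies near its middle with its 24 mm width roughly along the dish's length; flat floor about +-35 mm in x, +-110 mm in y
- clamp: bench clamp, fixed to the table for this job, steel base 228x74 mm; origin on the table under the trigger's pin; x runs along the bar from the pistol grip to the fixed jaw, y across, z up. White bed: top at z 22 mm, x 65 to 131, y +-20. Fixed jaw: face at x 131 mm, 36 mm wide, top at z 52. Black upright grip: x -43 to -27, top at z 142; side plates (y +-16) up to z 84
- seat (a point): where the centre of the block's underside belongs: on the bed's top, 15 mm in front of the fixed jaw's face (in the clamp's frame x 116, y 0, z 22 mm); same axes as the clamp
- squeeze_point (a point): midway between the outer faces of grip and trigger when the trigger is fully squeezed (then about 38 mm apart along the clamp's x; 48 mm when free), 122 mm above the table. From above with the fingers closing along the clamp's x and the TCP here, opening to 76 mm or more frees the trigger and closing towards 32 mm with 20 N squeezes it fully, to its stop
- trigger_pad (a point): front face (away from the grip) of the orange trigger, 48 mm above its pin; the trigger is 18 mm wide, 10 mm thick, top at z 142 mm; the pin is at z 74 mm
- jaw_face (a point): centre of the blue pad (26x20 mm) of the moving jaw; it travels along the clamp's x at z 36 mm towards the fixed jaw
- trigger (a joint): trigger angle, 0 free (spring), 0.28 rad fully squeezed (stop); takes 4 to 16 N at the fingers. Squeezing drives the toothed bar and jaw forward, releasing leaves them (friction brake, 14 N). A full squeeze adds about 4 mm of jaw travel (the first one 1 to 5 mm, those against the block 0 to 4 mm); let it spring back below 0.05 rad before each squeeze, about 0.4 s
- jaw (a joint): travel of the ratchet bar and jaw, m, grows towards the fixed jaw; starts at 0.005 to 0.017. With the cushion free the pad's face stands at x = 0.074 + this value in the clamp's frame
- cushion (a joint): how far the jaw's spring cushion is squeezed in, m: 0 free, 0.010 bottomed out; about 1 N per mm, so it reads the force on the block
- pack: flat suture packet 98x57x13 mm lying on the table between clamp and dish; to be left alone
- vial: closed vial with dark red filling and purple cap, 15x75x15 mm, lying to the right of the dish; to be left alone

How it is judged (in metres and radians):
On the way, in this order (a step that is already met when the one before it is completed fails the run):
1. the block lies flat on the bed between the jaws, long side along the bar, and has been let go, with the trigger free (x of graft in the frame of clamp between 0.104 and 0.12 m and y of graft in the frame of clamp between -0.008 and 0.008 m and z of graft in the frame of clamp between 0.018 and 0.0255 m and angle between graft's own z axis and vertical below 0.12 rad and angle between the x axis of graft and the x axis of clamp, either way round below 0.2 rad and contact force between the fingers and graft below 0.2 N and value of joint trigger below 0.06 rad and contact force between cushion and graft below 1.5 N), for 0.2 s.
2. the trigger has been squeezed by the fingers (value of joint trigger above 0.2 rad and contact force between the fingers and trigger above 1 N), for 0.05 s.
3. the trigger has sprung back (value of joint trigger below 0.08 rad), for 0.05 s.
4. the jaw has closed on the block (contact force between cushion and graft above 2.5 N), for 0.1 s.
At the end, for the whole second after the job is handed in: Block flat on the bed, within 8 mm of the bar's line and 0.2 rad of its direction, gripped between the jaws with 2.5 to 9.8 N (cushion squeezed in 2.5 to 9.5 mm), not touched by the fingers, which still hold the trigger squeezed (more than 0.12 rad, more than 1 N) (x of graft in the frame of clamp between 0.112 and 0.12 m and y of graft in the frame of clamp between -0.008 and 0.008 m and z of graft in the frame of clamp between 0.018 and 0.0255 m and angle between graft's own z axis and vertical below 0.12 rad and angle between the x axis of graft and the x axis of clamp, either way round below 0.2 rad and contact force between cushion and graft between 2.5 and 9.8 N and value of joint cushion between 0.0025 and 0.0095 m and contact force between clamp and graft above 2.5 N and value of joint trigger above 0.12 rad and contact force between the fingers and trigger above 1 N and contact force between the fingers and graft below 0.2 N); the arm keeps its last pose, push and grip.
It fails at once if the jaw presses the block with more than 14 N: crushed (contact force between cushion and graft above 14 N).
It fails at once if the fingers push the jaw or its bar (contact force between the fingers and jaw above 5 N).
It fails at once if the suture packet or the vial is shifted by more than 30 mm (distance of any of pack, vial from where it was at the start of the episode above 0.03 m).
It also fails if it takes over 67 s, if anything falls off the work surface, if the arm or the gripper's body presses on something with over 40 N, if the wrist force passes 120 N, or if a joint passes its speed limit or range.

## Working session

There is one attempt and no reset: what is moved stays moved. The work goes in short steps, Python scripts to look and compute and a tool call to move; the robot and the scene stay as the last step left them, time stands still between calls to the robot, and variables do not carry over. Pictures are saved under pics/ and viewed, at most 10 in all, crops included, and the job is handed in when it is done.

Besides the shell and the picture viewer there is one more tool, called after "Call:" as name(argument=value, ...) on one line, values as JSON. servo_tool: Moves the arm, as the interface text tells. Its arguments: {"type":"object","properties":{"plan":{"type":"array","items":{"type":"array","items":{"type":"array","items":{"type":"number"}}}}},"required":["plan"]}

```bash
mkdir -p pics; ls; cat > h.py <<'E'
import numpy as np, cv2, sys
from scipy.spatial.transform import Rotation as R
from bench import robot, viewer, order
def cap(n,f=None):
    c=viewer.capture(n)
    if f: cv2.imwrite('pics/'+f,c['pixels'])
    return c
def K(c): return np.array([[c['fx'],0,c['cx']],[0,c['fy'],c['cy']],[0,0,1.]])
def rot(c):
    a=np.array(c['attitude'],float)
    return R.from_quat(a).as_matrix() if a.size==4 else a.reshape(3,3)
def rays(c,uv):
    p=cv2.undistortPoints(np.array(uv,float).reshape(-1,1,2),K(c),np.array(c['distortion'],float)).reshape(-1,2)
    return np.c_[p,np.ones(len(p))]@rot(c).T
def plane(c,uv,z):
    d=rays(c,uv); e=np.array(c['eye'],float)
    return e+d*((z-e[2])/d[:,2])[:,None]
def cloud(c,mask):
    v,u=np.nonzero(mask&(c['depth']>0))
    return np.array(c['eye'],float)+rays(c,np.c_[u,v])*c['depth'][v,u][:,None]
E
python3 - <<'E'
from h import *
print(robot.read_state())
for n in('top','side'):
    c=cap(n,n+'0.png'); print(n,c['eye'],c['attitude'],c['fx'],c['distortion'])
    np.savez(n+'0.npz',**{k:np.array(v) for k,v in c.items()})
E
```

```text
pics
{'t': 0.0, 'qpos': array([-1.22318047,  0.41188341, -0.01268415,  1.59704694,  0.00560352,
        1.13429202, -0.08218305]), 'joint_vel': array([-1.72578379e-03, -3.99435575e-04,  2.41491352e-07, -6.17113670e-04,
       -5.04311927e-04, -1.26725761e-04,  3.18651109e-04]), 'joint_efforts': array([-9.55803589e-04, -6.00611472e+01,  6.81507345e-01, -2.99421269e+01,
        1.38294775e-02,  1.04211739e-02, -3.72578393e-05]), 'tcp_pos': array([252.32503238, 571.29513346, 249.16228649]), 'eef_rot': array([ 2.06404684e-01,  9.78466387e-01, -7.90569898e-04, -1.01672141e-04]), 'force': array([ 0.28401908, -0.15223474,  0.11497831]), 'ft_torque': array([ 0.00020381, -0.01614871,  0.00020253]), 'grip_force': 0.0, 'opening': 85.17739279600445}
top [ 380.6812928   -99.41111357 1262.48498221] [-0.69713518  0.7145557  -0.03251809  0.04853113] 395.33464362289186 [0.00570034 0.         0.         0.         0.        ]
side [  322.97465632 -1074.50806257   707.8183159 ] [ 0.86718093 -0.08310029  0.05384304 -0.48804969] 444.49954275865895 [-0.1274561  0.         0.         0.         0.       ]
```

View pics/top0.png

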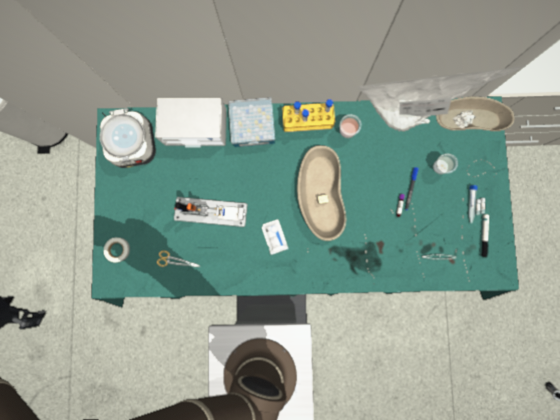

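View pics/side0.png

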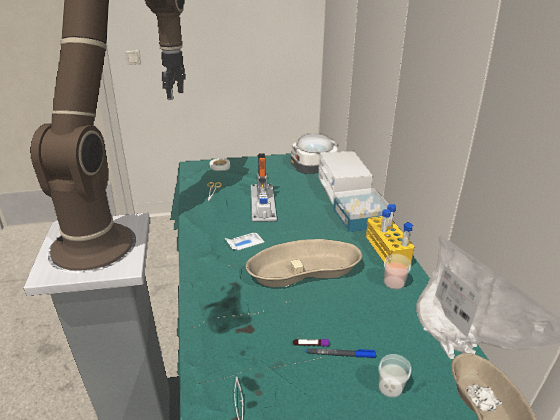

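The top view shows the clamp at px (175–246, 198–225), with its grip and trigger at the left (188,207) and the fixed jaw at the right. The block is at (322,199) in the dish, the packet at (275,237) and the vial at (400,206). The side view agrees.

```bash
python3 - <<'E'
from h import *
t=dict(np.load('top0.npz')); s=dict(np.load('side0.npz'))
a=cv2.resize(t['pixels'][190:232,168:252],None,fx=9,fy=9,interpolation=cv2.INTER_CUBIC)[:, :756]
b=cv2.resize(s['pixels'][145:225,245:285],None,fx=7,fy=7,interpolation=cv2.INTER_CUBIC)
cv2.imwrite('pics/a.png',a); cv2.imwrite('pics/b.png',b)
# block: ivory in dish
for n,c,box in(('top',t,(185,212,310,335)),('side',s,(255,278,285,310))):
    r0,r1,c0,c1=box
    p=c['pixels'][r0:r1,c0:c1]; hsv=cv2.cvtColor(p,cv2.COLOR_BGR2HSV)
    print(n); print(p[...,0]) if n=='top' else 0
m=np.zeros((420,560),bool); m[185:235,168:252]=1
P=cloud(t,m); 
for z0 in range(0,160,10):
    q=P[(P[:,2]>z0)&(P[:,2]<=z0+10)]
    if len(q): print(z0,len(q),q.min(0).round(),q.max(0).round())
E
```

```text
top
[[173 173 172 170 170 171 172 172 173 172 172 170 171 172 171 170 170 170
  170 172 167 148 114  85  76]
 [174 175 174 172 171 174 174 174 174 173 172 173 173 174 174 172 171 171
  171 172 166 144 110  83  78]
 [174 174 174 174 174 174 175 176 175 174 175 176 177 177 177 175 173 172
  170 171 161 134 102  83  81]
 [173 172 173 174 173 173 174 177 177 175 176 177 177 176 176 175 173 172
  170 167 153 124  95  83  85]
 [174 173 174 174 173 174 176 177 177 176 176 178 177 174 173 173 173 171
  168 162 146 118  94  88  88]
 [176 175 175 174 174 175 179 179 177 176 177 177 176 174 172 173 172 172
  167 158 139 113  96  91  91]
 [176 176 175 174 174 176 178 179 178 179 179 178 176 175 174 173 173 171
  166 155 134 111  98  95  94]
 [174 174 173 173 173 175 178 176 176 177 174 171 170 168 168 170 171 170
  165 154 135 113 101  98  96]
 [173 173 172 172 172 170 168 161 163 166 155 144 141 139 142 156 167 170
  166 157 139 118 103  99  97]
 [171 170 169 170 169 156 143 133 135 138 129 125 131 134 137 151 167 173
  168 160 144 122 106  99  98]
 [170 169 168 170 167 145 123 116 127 137 143 
[... 1653 characters left out ...]
72 173 175 174 172 171 173 175 177 177 178 177 176 176
  175 174 174 172 169 167 160]]
side
0 1253 [432.  20.   0.] [597. 290.  10.]
10 680 [461.  35.  10.] [556. 267.  20.]
20 157 [479.  43.  20.] [524. 232.  30.]
30 87 [478.  39.  30.] [522. 259.  40.]
40 126 [480.  44.  40.] [526. 257.  50.]
50 87 [480.  44.  50.] [531. 239.  60.]
60 14 [497. 173.  60.] [527. 218.  70.]
70 28 [496. 174.  72.] [530. 220.  80.]
80 39 [496. 173.  81.] [529. 223.  90.]
90 11 [504. 182.  91.] [523. 217.  99.]
100 14 [505. 182. 100.] [524. 221. 110.]
110 13 [504. 182. 111.] [523. 223. 120.]
120 11 [504. 181. 122.] [525. 218. 129.]
130 45 [503. 181. 130.] [527. 230. 140.]
140 22 [505. 185. 140.] [523. 229. 146.]
```

View pics/a.png

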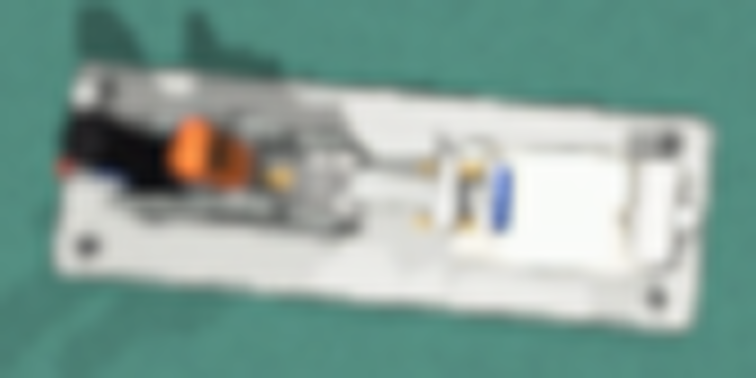

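View pics/b.png

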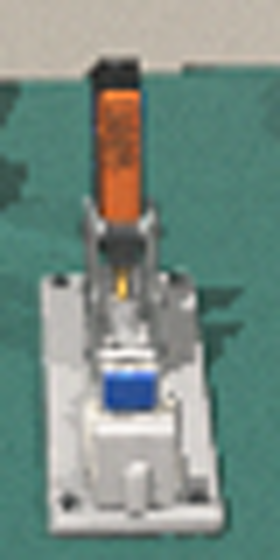

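The crops (9x, origin (168,190)) show the base corners at crop px (85,65), (713,122), (690,330) and (55,275). The fixed jaw's top runs from x 638 to 678, the blue pad is at (502,198), the orange trigger at (205,150), and the grip is black behind it.

```bash
python3 - <<'E'
from h import *
t=dict(np.load('top0.npz')); s=dict(np.load('side0.npz'))
m=np.zeros((420,560),np.uint8); m[190:232,168:252]=1
hsv=cv2.cvtColor(t['pixels'],cv2.COLOR_BGR2HSV)
base=((hsv[...,1]<60)&(hsv[...,2]>110)&(m>0))
P=cloud(t,base); h=np.histogram(P[:,2],bins=np.arange(-5,60,3)); print(h[0],h[1][:-1])
P=cloud(t,(m>0)&(hsv[...,1]>80)&(hsv[...,2]<140)); print('table z',np.median(P[:,2]))
f=lambda pts:np.array(pts,float)/9+[168-4/9,190-4/9]
zb=12
C=plane(t,f([(85,65),(713,122),(690,330),(55,275)]),zb); print(C.round(1)); 
ctr=C.mean(0); dx=(C[1]-C[0]+C[2]-C[3]); print('len',np.linalg.norm(C[1]-C[0]),np.linalg.norm(C[2]-C[3]),np.linalg.norm(C[0]-C[3]),np.linalg.norm(C[1]-C[2]))
mr=cv2.minAreaRect(plane(t,np.argwhere(base)[:,::-1],zb)[:,:2].astype(np.float32)); print(mr)
dx=dx/np.linalg.norm(dx); print('yaw',np.arctan2(dx[1],dx[0]),'ctr',ctr)
ey=np.array([-dx[1],dx[0],0])
def loc(p): return np.c_[(p-ctr)@dx,(p-ctr)@ey].round(1)
print('jaw top (face edge l/r, back)',loc(plane(t,f([(638,160),(632,262),(678,165),(672,262)]),52)))
print('bed',loc(plane(t,f([(540,152),(530,265),(600,155),(600,268)]),22)))
def blob(c,mask,z):
    v,u=np.nonzero(mask); return plane(c,np.c_[u,v],z)
org=(hsv[...,0]<14)&(hsv[...,1]>150)&(hsv[...,2]>190)&(m>0)
print('orange',org.sum(),loc(blob(t,org,142).mean(0,keepdims=True)))
Q=cloud(t,m>0)
Q=Q[Q[:,2]>128]; L=np.c_[(Q-ctr)@dx,(Q-ctr)@ey,Q[:,2]]; print(L[np.argsort(L[:,0])].round(0).tolist())
blue=(hsv[...,0]>100)&(hsv[...,0]<125)&(hsv[...,1]>130)&(m>0)
blue[:, :215]=0
print('blue',loc(blob(t,blue,46)))
# fixed jaw cloud
Q=cloud(t,m>0); L=np.c_[(Q-ctr)@dx,(Q-ctr)@ey,Q[:,2]]; L=L[(L[:,0]>70)&(L[:,2]>47)]; print('fj',L.min(0),L.max(0),L.mean(0))
# block
for z in (27,):
    r=t['pixels'][...,0].copy(); mm=np.zeros_like(r); mm[185:212,310:335]=(r[185:212,310:335]>190)
    v,u=np.nonzero(mm); W=plane(t,np.c_[u,v],z)[:,:2]
    q=cv2.minAreaRect(W.astype(np.float32)); print('block',len(W),W.mean(0),q, cv2.boxPoints(q)); print('depth z',np.median(cloud(t,mm>0)[:,2]))
E
```

```text
[ 33  49  32  56 253 382 208  57 112  50  15  12  17  17  30  44  27  29
  45  27   9] [-5 -2  1  4  7 10 13 16 19 22 25 28 31 34 37 40 43 46 49 52 55]
table z -0.5663939148564623
[[556.4 257.   12. ]
 [530.1  32.9  12. ]
 [456.5  42.   12. ]
 [481.6 267.2  12. ]]
len 225.67952614449248 226.59366270034909 75.50359774232521 74.13131729278273
((507.14569091796875, 150.75050354003906), (232.08924865722656, 78.65856170654297), 83.28800201416016)
yaw -1.684720410963971 ctr [506.18031834 149.77844404  12.        ]
jaw top (face edge l/r, back) [[ 93.8  17.5]
 [ 95.3 -17.6]
 [107.7  17. ]
 [109.  -16.4]]
bed [[ 54.9  20.1]
 [ 55.6 -19.9]
 [ 76.1  20.9]
 [ 80.2 -18.7]]
orange 15 [[-35.7   0.3]]
[[-80.0, -0.0, 138.0], [-79.0, -3.0, 140.0], [-79.0, 9.0, 136.0], [-78.0, 6.0, 140.0], [-78.0, -6.0, 135.0], [-77.0, 3.0, 139.0], [-77.0, -3.0, 139.0], [-77.0, -0.0, 140.0], [-76.0, 12.0, 139.0], [-75.0, 9.0, 141.0], [-74.0, 3.0, 140.0], [-74.0, 6.0, 141.0], [-74.0, 12.0, 134.0], [-74.0, -8.0, 138.0], [-73.0, -3.0, 142.0], [-73.0, -0.0, 143.0], [-72.0, -6.0, 143.0], [-72.0, 9.0, 141.0], [-71.0, 0.0, 1
[... 1280 characters left out ...]
p=cv2.undistortPoints(np.array(uv,float).reshape(-1,1,2),K(c),np.array(c['distortion'],float)).reshape(-1,2)
      ~~~~~~~~~~~~~~~~~~~^^^^^^^^^^^^^^^^^^^^^^^^^^^^^^^^^^^^^^^^^^^^^^^^^^^^^^^^^^^^^^^^^^^^^^^^^
cv2.error: OpenCV(4.12.0) /io/opencv/modules/calib3d/src/undistort.dispatch.cpp:347: error: (-215:Assertion failed) CV_IS_MAT(_src) && CV_IS_MAT(_dst) && (_src->rows == 1 || _src->cols == 1) && (_dst->rows == 1 || _dst->cols == 1) && _src->cols + _src->rows - 1 == _dst->rows + _dst->cols - 1 && (CV_MAT_TYPE(_src->type) == CV_32FC2 || CV_MAT_TYPE(_src->type) == CV_64FC2) && (CV_MAT_TYPE(_dst->type) == CV_32FC2 || CV_MAT_TYPE(_dst->type) == CV_64FC2) in function 'cvUndistortPointsInternal'
```

```bash
python3 - <<'E'
from h import *
t=dict(np.load('top0.npz')); s=dict(np.load('side0.npz'))
for c,b,thr in((t,(185,212,310,335),188),(s,(250,285,280,315),0)):
    h=cv2.cvtColor(c['pixels'],cv2.COLOR_BGR2HSV); sub=np.zeros((420,560),bool); sub[b[0]:b[1],b[2]:b[3]]=1
    if c is t: mm=sub&(c['pixels'][...,0]>188)
    else: mm=sub&(c['pixels'][...,0]>150); 
    v,u=np.nonzero(mm); W=plane(c,np.c_[u,v],27)[:,:2]
    q=cv2.minAreaRect(W.astype(np.float32)); print(len(W),u.mean(),v.mean(),W.mean(0),q,cv2.boxPoints(q).round(1).tolist()); Z=cloud(c,mm); print('depth',np.median(Z,0))
    ev=np.linalg.eigh(np.cov(W.T)); print(ev[0],ev[1].tolist())
big=cv2.resize(t['pixels'][185:215,305:345],None,fx=10,fy=10,interpolation=cv2.INTER_CUBIC)
b2=cv2.resize(s['pixels'][250:280,280:320],None,fx=10,fy=10,interpolation=cv2.INTER_CUBIC)
cv2.imwrite('pics/c.png',np.hstack([big,b2]))
E
```

```text
64 323.234375 198.625 [ 536.22889421 -209.67074728] ((536.4403686523438, -209.5478057861328), (21.07988739013672, 28.957000732421875), 9.891829490661621) [[523.5999755859375, -197.10000610351562], [528.5, -225.60000610351562], [549.2999877929688, -222.0], [544.2999877929688, -193.5]]
depth [ 535.4497137  -209.18950467   24.7189149 ]
[39.55982687 72.17666567] [[-0.9960007767299208, -0.08934457316140852], [-0.08934457316140852, 0.9960007767299208]]
456 298.2916666666667 261.0679824561403 [ 544.53757001 -205.55344017] ((540.702392578125, -215.28634643554688), (115.0554428100586, 88.84254455566406), 79.01470184326172) [[486.1000061035156, -263.29998779296875], [573.2999877929688, -280.20001220703125], [595.2999877929688, -167.3000030517578], [508.1000061035156, -150.3000030517578]]
depth [ 550.95517123 -169.8761661     6.27755108]
[ 416.78371807 1090.32696385] [[-0.7499584294475745, 0.6614849613562861], [0.6614849613562861, 0.7499584294475745]]
```

View pics/c.png

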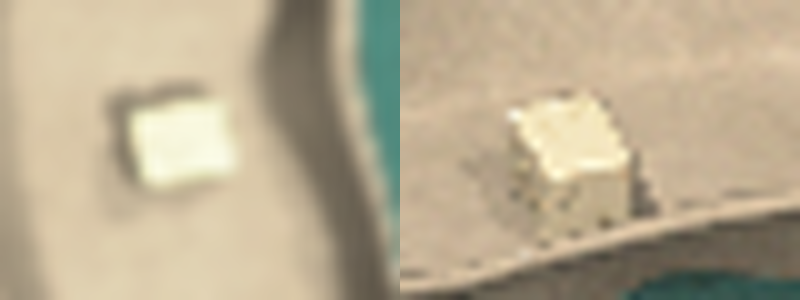

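The block's top face in the top crop has corners (130,110), (215,98), (238,170) and (145,188). In the side crop they are (513,112), (590,95), (628,158) and (552,180), so I can cross-check.

```bash
python3 - <<'E'
from h import *
t=dict(np.load('top0.npz')); s=dict(np.load('side0.npz'))
A=plane(t,np.array([(130,110),(215,98),(238,170),(145,188)])/10+[304.55,184.55],27)
B=plane(s,np.array([(113,112),(190,95),(228,158),(152,180)])/10+[279.55,249.55],27)
for X in(A,B):
    print(X.round(1).tolist(),X.mean(0).round(1))
    for i in range(4):
        d=X[(i+1)%4]-X[i]; print(np.linalg.norm(d).round(1),np.degrees(np.arctan2(d[1],d[0])).round(1))
q=robot.read_state()['eef_rot']; print(R.from_quat(q).as_matrix().round(3))
E
```

```text
[[546.4, -192.2, 27.0], [549.5, -219.0, 27.0], [526.6, -225.4, 27.0], [521.6, -196.0, 27.0]] [ 536.  -208.1   27. ]
27.0 -83.4
23.9 -164.5
29.7 99.5
25.1 8.8
[[526.0, -201.5, 27.0], [546.7, -198.1, 27.0], [550.2, -225.1, 27.0], [529.6, -230.3, 27.0]] [ 538.1 -213.7   27. ]
21.0 9.3
27.3 -82.7
21.2 -165.9
29.1 97.2
[[-0.915  0.404 -0.   ]
 [ 0.404  0.915 -0.001]
 [-0.    -0.001 -1.   ]]
```

```bash
cat >> h.py <<'E'
def go(x,y,z,yaw):  # yaw of tool y axis in world, deg
    st=robot.read_state(); M=R.from_quat(st['eef_rot']).as_matrix()
    d=M.T@(np.array([x,y,z])-st['tcp_pos'])/10
    ty=np.array([np.cos(np.radians(yaw)),np.sin(np.radians(yaw)),0]); tz=np.array([0,0,-1.])
    T=np.c_[np.cross(ty,tz),ty,tz]
    r=np.degrees(R.from_matrix(M.T@T).as_rotvec())/6
    print('t',round(st['t'],2),'tcp',st['tcp_pos'].round(1),'op',round(st['opening'],1),'F',st['force'].round(1),'shift',d.round(2),'turn',r.round(2))
E
python3 -c "
from h import *
go(537,-210.5,120,8.5)"
```

```text
t 0.1 tcp [252.3 571.4 249.3] op 85.5 F [-0.  -0.1 -0. ] shift [-57.62 -60.01  13.01] turn [-0.01  0.01  9.61]
```

Call:
servo_tool(plan=[[[6,-57.6,-60,0,0,0,9.6],[6,-57.6,-60,0,0,0,9.6],[6,-57.6,-60,0,0,0,9.6],[6,-57.6,-60,0,0,0,9.6],[6,-57.6,-60,0,0,0,9.6],[6,-57.6,-60,0,0,0,9.6],[6,-57.6,-60,0,0,0,9.6],[6,-57.6,-60,0,0,0,9.6],[6,-57.6,-60,0,0,0,9.6],[6,-57.6,-60,0,0,0,9.6],[6,-57.6,-60,0,0,0,9.6],[6,-57.6,-60,0,0,0,9.6]]])

```text
t: 1.3
tcp_pos: [457.9, 6.0, 250.1]
eef_rot: [0.652, 0.758, 0.0, -0.0]
force: [1.8, -0.3, 0.4]
opening: 60.0
grip_force: 0.0
```

```bash
python3 -c "
from h import *
go(537,-210.5,120,8.5)"
```

```text
t 1.3 tcp [457.9   6.  250.1] op 60.0 F [ 1.8 -0.3  0.4] shift [-22.59   4.58  13.  ] turn [ 0.   -0.    0.02]
```

Call:
servo_tool(plan=[[[6,-22.5,4.5,0,0,0,0],[6,-22.5,4.5,0,0,0,0],[6,-22.5,4.5,0,0,0,0],[6,-22.5,4.5,4,0,0,0],[6,-22.5,4.5,8,0,0,0],[6,-22.5,4.5,13,0,0,0],[6,-22.5,4.5,13,0,0,0],[6,-22.5,4.5,13,0,0,0],[6,-22.5,4.5,13,0,0,0]]])

```text
t: 2.2
tcp_pos: [536.5, -207.4, 121.4]
eef_rot: [0.652, 0.758, 0.0, 0.0]
force: [0.0, 0.6, 0.7]
opening: 60.4
grip_force: 0.0
```

```bash
python3 - <<'E'
from h import *
go(537,-210.5,26,8.5)
c=cap('side'); d=cap('top')
cv2.imwrite('pics/d.png',np.hstack([cv2.resize(c['pixels'][190:290,240:340],None,fx=4,fy=4,interpolation=cv2.INTER_CUBIC),cv2.resize(d['pixels'][150:250,275:375],None,fx=4,fy=4,interpolation=cv2.INTER_CUBIC)]))
E
```

```text
t 2.2 tcp [ 536.5 -207.4  121.4] op 60.4 F [0.  0.6 0.7] shift [-0.31 -0.01  9.54] turn [0.01 0.   0.02]
```

View pics/d.png

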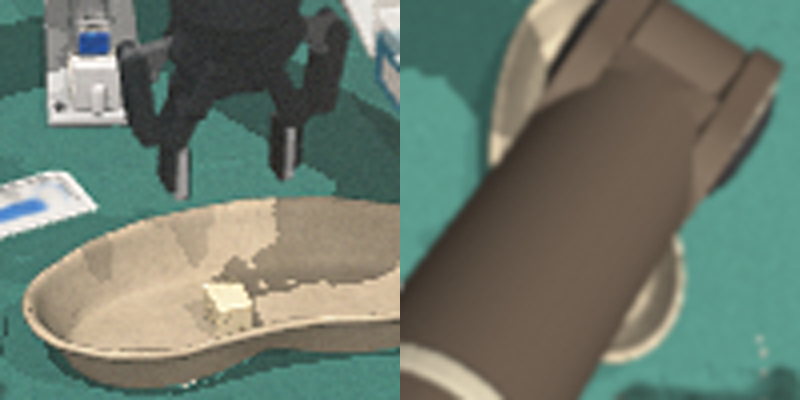

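The side crop shows the fingertips at (178,195) and (290,178), straddling the block at (228,305). The top view is blocked by the arm. I descend and grip.

Call:
servo_tool(plan=[[[6,-0.3,0,4,0,0,0],[6,-0.3,0,7,0,0,0],[6,-0.3,0,9,0,0,0],[6,-0.3,0,9.5,0,0,0],[6,-0.3,0,9.5,0,0,0],[2,-0.3,0,9.5,0,0,0],[1,-0.3,0,9.5,0,0,0],[1,-0.3,0,9.5,0,0,0],[1,-0.3,0,9.5,0,0,0],[1,-0.3,0,9.5,0,0,0],[1,-0.3,0,9.5,0,0,0]]])

```text
t: 3.4
tcp_pos: [537.2, -210.9, 26.5]
eef_rot: [0.652, 0.758, 0.001, 0.001]
force: [-0.7, 1.0, 8.1]
opening: 22.8
grip_force: 58.8
```

```bash
python3 - <<'E'
from h import *
go(537,-210.5,150,8.5)
E
```

```text
t 3.4 tcp [ 537.2 -210.9   26.5] op 22.8 F [-0.7  1.   8.1] shift [  0.04   0.02 -12.35] turn [0.02 0.   0.01]
```

Call:
servo_tool(plan=[[[1,0,0,-4,0,0,0],[1,0,0,-9,0,0,0],[1,0,0,-13,0,0,0],[1,0,0,-13,0,0,0],[1,0,0,-13,0,0,0]]])

```text
t: 3.9
tcp_pos: [536.9, -210.7, 156.5]
eef_rot: [0.652, 0.758, 0.001, 0.001]
force: [-0.1, 0.2, -0.8]
opening: 22.5
grip_force: 59.1
```

```bash
python3 - <<'E'
from h import *
go(497.8,74,150,-6.6)
E
```

```text
t 3.9 tcp [ 536.9 -210.7  156.5] op 22.5 F [-0.1  0.2 -0.8] shift [28.74  0.38  0.64] turn [0.03 0.   2.53]
```

Call:
servo_tool(plan=[[[1,3,0,0,0,0,0.6],[1,7,0.1,0,0,0,1.2],[1,11,0.2,0,0,0,1.8],[1,15,0.2,0,0,0,2.5],[1,19,0.3,0,0,0,2.5],[1,23,0.4,0,0,0,2.5],[1,26,0.4,0,0,0,2.5],[1,28.7,0.4,1,0,0,2.5],[1,28.7,0.4,3,0,0,2.5],[1,28.7,0.4,5,0,0,2.5],[1,28.7,0.4,6,0,0,2.5],[1,28.7,0.4,6,0,0,2.5]]])

```text
t: 5.1
tcp_pos: [496.0, 73.1, 93.3]
eef_rot: [0.746, 0.666, -0.002, -0.001]
force: [-0.0, 0.2, -0.7]
opening: 22.9
grip_force: 59.1
```

```bash
python3 - <<'E'
from h import *
go(497.8,74,46,-6.6)
c=cap('side','s1.png')
cv2.imwrite('pics/e.png',cv2.resize(c['pixels'][100:230,210:330],None,fx=5,fy=4.6,interpolation=cv2.INTER_CUBIC))
E
```

```text
t 5.1 tcp [496.   73.1  93.3] op 22.9 F [-0.   0.2 -0.7] shift [0.12 0.19 4.72] turn [-0.03  0.02  0.03]
```

View pics/e.png

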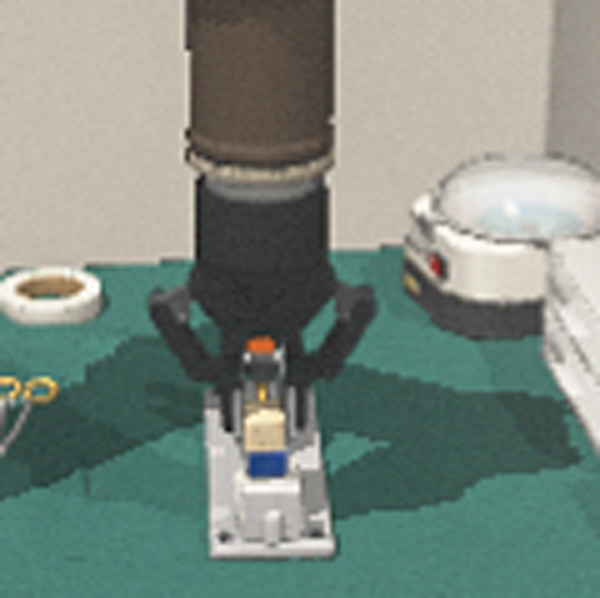

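The side crop shows the block's end face at (265,428), held in line with the blue pad at (267,465) and the fixed jaw at about (268,500). I check the lateral offset numerically.

```bash
python3 - <<'E'
from h import *
c=cap('side'); h=cv2.cvtColor(c['pixels'],cv2.COLOR_BGR2HSV)
O=np.array([510.8,186.3]); ex=np.array([-.115,-.9934]); ey=np.array([.9934,-.115])
def xplane(uv,X): # intersect with clamp x=X
    d=rays(c,uv); e=np.array(c['eye'],float); s=(X-(e[:2]-O)@ex)/(d[:,:2]@ex)
    P=e+d*s[:,None]; return np.c_[(P[:,:2]-O)@ey,P[:,2]]
sub=np.zeros((420,560),bool); sub[175:212,250:276]=1
for n,m,X in(('block',sub&(h[...,0]>12)&(h[...,0]<35)&(h[...,1]>35)&(h[...,2]>150),128),('blue',sub&(h[...,0]>105)&(h[...,0]<128)&(h[...,1]>120),86),('jaw',None,145)):
    if m is None:
        continue
    n_,l,st,_=cv2.connectedComponentsWithStats(m.astype(np.uint8)); i=1+st[1:,4].argmax(); x,y,w,hh,a=st[i]
    print(n,st[i],xplane([(x-.5,y-.5),(x+w-.5,y-.5),(x-.5,y+hh-.5),(x+w-.5,y+hh-.5)],X).round(1).tolist())
go(497.8,74,46,-6.6)
E
```

```text
block [259 188   8  10  72] [[-11.6, 103.1], [11.7, 102.3], [-12.1, 69.8], [11.5, 69.0]]
blue [260 198   7   5  29] [[-8.0, 46.3], [13.4, 45.6], [-8.2, 28.7], [13.3, 28.0]]
t 5.2 tcp [497.3  73.1  95. ] op 22.9 F [ 0.9  0.8 -0.8] shift [0.1  0.04 4.9 ] turn [-0.01  0.01  0.02]
```

Call:
servo_tool(plan=[[[1,0.1,0.15,1,0,0,0],[1,0.1,0.15,2.2,0,0,0],[1,0.1,0.15,3.3,0,0,0],[1,0.1,0.15,4.2,0,0,0],[1,0.1,0.15,4.7,0,0,0],[1,0.1,0.15,4.8,0,0,0],[1,0.1,0.15,4.8,0,0,0],[1,0.1,0.15,4.8,0,0,0]]])

```text
t: 6.0
tcp_pos: [499.3, 74.4, 47.3]
eef_rot: [0.746, 0.666, 0.0, 0.0]
force: [0.3, -0.2, -0.3]
opening: 22.6
grip_force: 59.1
```

```bash
python3 - <<'E'
from h import *
c=cap('side','s2.png'); go(498.8,74,46,-6.6)
E
```

```text
t 6.05 tcp [499.3  74.5  47.3] op 22.8 F [ 0.2 -0.2 -0.2] shift [-0.05 -0.04  0.13] turn [ 0.01 -0.    0.03]
```

Call:
servo_tool(plan=[[[1,0,0,0.1,0,0,0],[1,0,0,0.2,0,0,0],[1,0,0,0.2,0,0,0]]])

```text
t: 6.35
tcp_pos: [499.3, 74.6, 45.6]
eef_rot: [0.746, 0.666, 0.0, -0.0]
force: [-2.8, -0.6, 7.9]
opening: 22.8
grip_force: 60.2
```

Call:
servo_tool(plan=[[[2.6,0,0,-0.05,0,0,0],[3,0,0,-0.05,0,0,0],[4.4,0,0,-0.05,0,0,0],[4.4,0,0,-0.05,0,0,0],[4.4,0,0,-3,0,0,0],[4.4,0,0,-7,0,0,0],[4.4,0,0,-12,0,0,0],[5,0,0,-15,0,0,0],[8.5,0,0,-15,0,0,0],[8.5,0,0,-15,0,0,0]]])

```text
t: 7.35
tcp_pos: [499.1, 74.9, 195.2]
eef_rot: [0.745, 0.667, 0.001, -0.0]
force: [-0.4, 0.1, -0.6]
opening: 77.1
grip_force: 0.0
```

```bash
python3 - <<'E'
from h import *
c=cap('side','s3.png'); t=cap('top','t3.png')
cv2.imwrite('pics/f.png',np.hstack([cv2.resize(c['pixels'][145:225,235:295],None,fx=6,fy=6,interpolation=cv2.INTER_CUBIC),cv2.resize(t['pixels'][180:240,190:260],None,fx=6,fy=8,interpolation=cv2.INTER_CUBIC)]))
go(513.6,210.1,200,83.4)
E
```

```text
t 7.45 tcp [498.2  74.5 193.9] op 85.2 F [-0.3 -0.3  0.1] shift [13.65  0.02 -0.62] turn [-2.000e-02 -1.000e-02 -1.497e+01]
```

View pics/f.png

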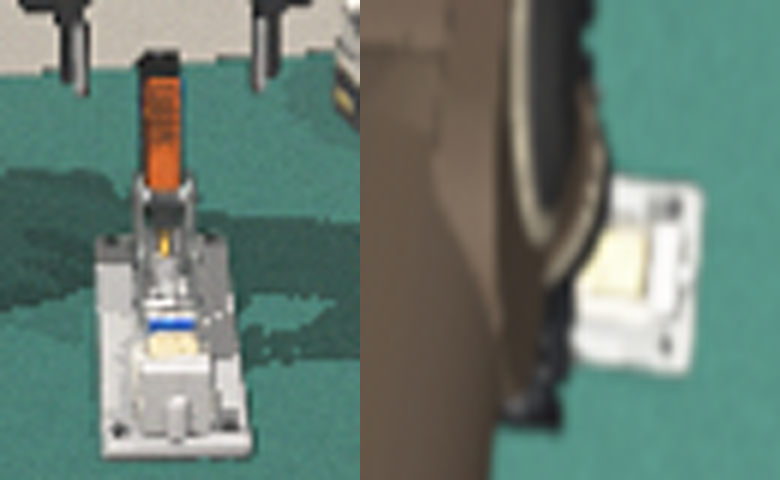

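The block lies square on the bed against the fixed jaw: side crop (175,345), top crop (618,258). Next I move above the squeeze point and turn 90°.

Call:
servo_tool(plan=[[[8.5,3,0,-1,0,0,-1.4],[8.5,6,0,-1,0,0,-2.8],[8.5,9,0,-1,0,0,-4.2],[8.5,12,0,-1,0,0,-5.6],[8.5,13.6,0.1,-1,0,0,-7],[8.5,13.6,0.1,-1,0,0,-8.4],[8.5,13.6,0.1,-1,0,0,-9.8],[8.5,13.6,0.1,-1,0,0,-11.2],[8.5,13.6,0.1,-1,0,0,-12.6],[8.5,13.6,0.1,-1,0,0,-14],[8.5,13.6,0.1,-1,0,0,-15],[8.5,13.6,0.1,-1,0,0,-15]]])

```text
t: 8.65
tcp_pos: [514.5, 209.0, 203.2]
eef_rot: [0.055, 0.998, -0.001, -0.001]
force: [0.3, 0.6, 0.1]
opening: 85.2
grip_force: 0.0
```

```bash
python3 - <<'E'
from h import *
go(514.4,210,122,83.4)
t=cap('top','t4.png'); c=cap('side','s4.png')
cv2.imwrite('pics/g.png',np.hstack([cv2.resize(c['pixels'][125:225,235:300],None,fx=5,fy=5,interpolation=cv2.INTER_CUBIC),cv2.resize(t['pixels'][180:240,172:260],None,fx=5.2,fy=500/60,interpolation=cv2.INTER_CUBIC)]))
np.savez('t4.npz',**{k:np.array(v) for k,v in t.items()})
E
```

```text
t 8.65 tcp [514.5 209.  203.2] op 85.2 F [0.3 0.6 0.1] shift [0.   0.11 8.12] turn [-0.02 -0.02  0.04]
```

View pics/g.png

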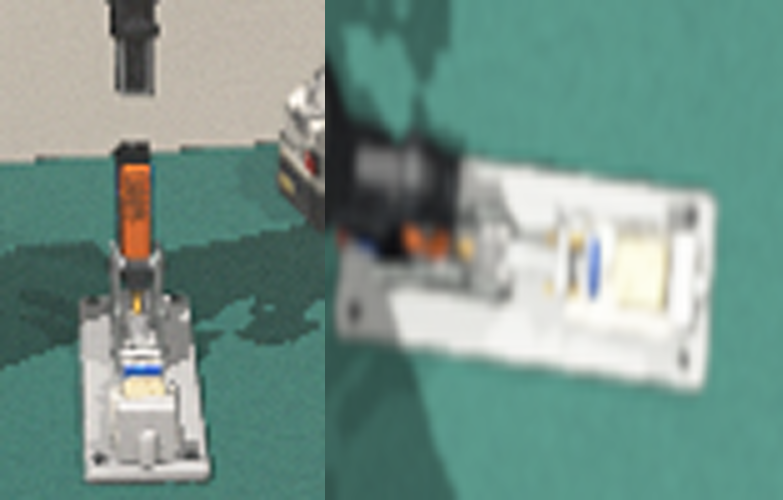

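Both views are clear. In the top crop the blue pad is at (595,268), the block at (643,272) and the gripper is over the trigger; in the side crop the fingers (135,80) line up with the orange trigger. I descend and prepare a jaw tracker.

Call:
servo_tool(plan=[[[8.5,0,0.1,3,0,0,0],[8.5,0,0.1,5.5,0,0,0],[8.5,0,0.1,7.5,0,0,0],[8.5,0,0.1,8.1,0,0,0],[8.5,0,0.1,8.1,0,0,0],[8.5,0,0.1,8.1,0,0,0]]])

```text
t: 9.35
tcp_pos: [515.8, 210.6, 124.7]
eef_rot: [0.057, 0.998, 0.0, 0.0]
force: [0.1, 0.0, 0.6]
opening: 84.9
grip_force: 0.0
```

```bash
cat > j.py <<'E'
from h import *
O=np.array([510.8,186.3])+.8*np.array([.9934,-.115]); ex=np.array([-.115,-.9934]); ey=np.array([.9934,-.115])
xs=np.arange(40,160,.5); ys=np.arange(-8,8.1,1.)
def prof(c,z=46):
    X,Y=np.meshgrid(xs,ys); P=np.c_[(O+X.reshape(-1,1)*ex+Y.reshape(-1,1)*ey),np.full(X.size,z)]
    M=rot(c).T; rv=cv2.Rodrigues(M)[0]; tv=-M@np.array(c['eye'],float)
    p=cv2.projectPoints(P,rv,tv,K(c),np.array(c['distortion'],float))[0].reshape(*X.shape,2).astype(np.float32)
    return cv2.remap(c['pixels'],p[...,0],p[...,1],cv2.INTER_CUBIC).astype(float).mean(0)
def edges(c):
    p=prof(c); b=p[:,0]-p[:,2]; r=(xs>70)&(xs<112); x=xs[r]; v=np.clip(b[r],0,None)
    w=np.maximum(v-.25*v.max(),0); h=v>.5*v.max()
    y=p[:,0]-p[:,2]; iv=xs[(y<-15)&(xs>80)&(xs<140)]
    return p,round((x*w).sum()/w.sum(),1),x[h].min(),x[h].max(),round(v.max()),(iv.min(),iv.max())
def carrier(p,q,lo=50,hi=72): # shift of q's carrier relative to p, mm
    a=p.sum(1); b=q.sum(1); i=np.where((xs>=lo)&(xs<=hi))[0]; best=[]
    for k in np.arange(-4,60):
        s=b[i+k]; best.append(((a[i]-s)**2).mean())
    k=int(np.argmin(best)); 
    return (k-4)*.5
E
python3 - <<'E'
from j import *
t4=dict(np.load('t4.npz')); t=cap('top'); np.savez('t5.npz',**{k:np.array(v) for k,v in t.items()})
for c in(t4,t):
    e=edges(c); print(e[1:])
print(np.c_[xs,e[0]][::4].round().astype(int).tolist())
go(514.4,210,122,83.4)
E
```

```text
(np.float64(84.2), np.float64(81.0), np.float64(87.0), 85, (np.float64(95.0), np.float64(129.5)))
(np.float64(84.1), np.float64(81.0), np.float64(87.0), 85, (np.float64(95.0), np.float64(129.5)))
[[40, 219, 223, 222], [42, 220, 223, 222], [44, 218, 222, 221], [46, 216, 220, 219], [48, 214, 219, 218], [50, 214, 218, 217], [52, 212, 218, 218], [54, 210, 217, 219], [56, 204, 215, 218], [58, 202, 214, 217], [60, 207, 217, 219], [62, 224, 229, 230], [64, 238, 241, 241], [66, 229, 234, 233], [68, 197, 206, 207], [70, 154, 166, 171], [72, 143, 159, 166], [74, 168, 184, 190], [76, 193, 205, 209], [78, 216, 217, 216], [80, 224, 207, 200], [82, 220, 176, 158], [84, 211, 152, 127], [86, 209, 161, 140], [88, 222, 205, 195], [90, 236, 241, 241], [92, 237, 244, 245], [94, 231, 242, 244], [96, 226, 242, 245], [98, 226, 246, 248], [100, 228, 250, 251], [102, 229, 251, 252], [104, 228, 250, 252], [106, 228, 250, 251], [108, 229, 250, 252], [110, 232, 251, 252], [112, 233, 252, 252], [114, 233, 252, 252], [116, 233, 252, 252], [118, 232, 252, 252], [120, 233, 252, 253], [122, 227, 251, 252], [124, 209, 240, 244], [126, 180, 214, 221], [128, 174, 197, 204], [130, 200, 209, 213], [132, 231, 234, 235], [134, 247, 249, 249], [136, 250, 252, 252], [138, 252, 253, 253], [140, 248, 250, 250], [142, 236, 240, 240], [144, 219, 224, 224], [146, 211, 215, 215], [148, 215, 219, 220], [150, 215, 220, 219], [152, 200, 207, 201], [154, 174, 183, 165], [156, 150, 161, 123], [158, 139, 152, 98]]
t 9.4 tcp [516.  210.7 124.9] op 85.0 F [0.2 0.8 0.8] shift [ 0.15 -0.09  0.29] turn [0.01 0.01 0.02]
```

Call:
servo_tool(plan=[[[6,0.1,-0.05,0.3,0,0,0],[4,0.1,-0.05,0.3,0,0,0],[3.2,0.1,-0.05,0.3,0,0,0],[3.2,0.1,-0.05,0.3,0,0,0],[3.2,0.1,-0.05,0.3,0,0,0],[3.2,0.1,-0.05,0.3,0,0,0],[3.2,0.1,-0.05,0.3,0,0,0]]])

```text
t: 10.1
tcp_pos: [514.7, 210.2, 122.4]
eef_rot: [0.056, 0.998, 0.0, 0.0]
force: [-1.7, 1.3, 11.0]
opening: 36.3
grip_force: 63.5
```

```bash
cat > m.py <<'E'
from j import *
t=cap('top'); e=edges(t); p=e[0]; s=p.sum(1)
r0=prof(dict(np.load('t5.npz')))
b=p[:,0]-p[:,2]; b0=r0[:,0]-r0[:,2]
def peak(a,lo,hi,sg=1):
    i=np.where((xs>lo)&(xs<hi))[0]; w=sg*a[i]; w=np.maximum(w-w.max()+.3*(w.max()-np.median(w)),0); return round(float((xs[i]*w).sum()/w.sum()),1)
bl=e[1]
d=peak(s,bl-22,bl-4,-1)
print('blue',e[1:],'dark',d,'blue-dark',round(bl-d,1),'white',peak(s,d-16,d))
i=(xs>58)&(xs<112); print(s[i][::2].round().astype(int).tolist()); go(514.4,210,122,83.4)
E
python3 m.py
```

```text
blue (np.float64(86.7), np.float64(84.0), np.float64(89.5), 75, (np.float64(94.0), np.float64(129.5))) dark 73.7 blue-dark 13.0 white 66.4
[638, 636, 639, 647, 662, 680, 699, 714, 722, 713, 685, 645, 595, 544, 505, 487, 496, 527, 566, 608, 642, 665, 673, 668, 646, 604, 551, 501, 469, 466, 494, 541, 587, 626, 660, 684, 694, 703, 713, 719, 724, 729, 731, 732, 732, 730, 729, 729, 729, 730, 732, 734, 735, 736]
t 10.15 tcp [514.7 210.2 122.4] op 36.4 F [-1.8  1.  11.7] shift [ 0.02 -0.02  0.04] turn [0.   0.01 0.03]
```

Call:
servo_tool(plan=[[[8.5,0,0,0,0,0,0],[8.5,0,0,0,0,0,0],[8.5,0,0,0,0,0,0],[8.5,0,0,0,0,0,0],[8.5,0,0,0,0,0,0],[8.5,0,0,0,0,0,0],[3.2,0,0,0,0,0,0],[3.2,0,0,0,0,0,0],[3.2,0,0,0,0,0,0],[3.2,0,0,0,0,0,0],[3.2,0,0,0,0,0,0],[3.2,0,0,0,0,0,0]]])

```text
t: 11.35
tcp_pos: [514.7, 210.1, 122.2]
eef_rot: [0.056, 0.998, 0.0, 0.0]
force: [-1.8, 0.9, 11.8]
opening: 36.3
grip_force: 63.1
```

```bash
python3 m.py
```

```text
blue (np.float64(90.1), np.float64(87.5), np.float64(93.0), 84, (np.float64(80.5), np.float64(129.5))) dark 77.5 blue-dark 12.6 white 70.4
[645, 647, 650, 652, 653, 653, 653, 653, 659, 672, 692, 713, 720, 709, 686, 647, 591, 529, 481, 463, 481, 519, 558, 590, 616, 636, 645, 641, 618, 582, 540, 496, 459, 443, 458, 502, 559, 621, 674, 704, 723, 734, 736, 734, 733, 732, 730, 729, 729, 730, 732, 734, 736, 736]
t 11.4 tcp [514.7 210.1 122.2] op 36.6 F [-2.8  0.6 11.6] shift [ 0.02 -0.01  0.02] turn [0.   0.01 0.03]
```

Call:
servo_tool(plan=[[[8.5,0,0,0,0,0,0],[8.5,0,0,0,0,0,0],[8.5,0,0,0,0,0,0],[8.5,0,0,0,0,0,0],[8.5,0,0,0,0,0,0],[8.5,0,0,0,0,0,0],[3.2,0,0,0,0,0,0],[3.2,0,0,0,0,0,0],[3.2,0,0,0,0,0,0],[3.2,0,0,0,0,0,0],[3.2,0,0,0,0,0,0],[3.2,0,0,0,0,0,0]]])

```text
t: 12.6
tcp_pos: [514.6, 210.1, 122.2]
eef_rot: [0.056, 0.998, 0.0, 0.0]
force: [-1.4, 0.9, 12.1]
opening: 36.5
grip_force: 63.2
```

```bash
python3 m.py
```

```text
blue (np.float64(92.8), np.float64(90.5), np.float64(95.0), 55, (np.float64(82.5), np.float64(129.5))) dark 81.1 blue-dark 11.7 white 74.1
[646, 646, 648, 649, 651, 652, 651, 647, 643, 640, 637, 640, 650, 670, 693, 709, 710, 699, 669, 618, 556, 499, 463, 463, 490, 525, 556, 586, 618, 645, 659, 659, 646, 623, 601, 588, 588, 606, 639, 672, 699, 716, 723, 727, 729, 730, 729, 729, 730, 731, 733, 734, 735, 736]
t 12.65 tcp [514.7 210.1 122.2] op 36.7 F [-1.6  0.1 11.6] shift [ 0.02 -0.02  0.02] turn [0.   0.01 0.03]
```

Call:
servo_tool(plan=[[[8.5,0,0,0,0,0,0],[8.5,0,0,0,0,0,0],[8.5,0,0,0,0,0,0],[8.5,0,0,0,0,0,0],[8.5,0,0,0,0,0,0],[8.5,0,0,0,0,0,0],[3.2,0,0,0,0,0,0],[3.2,0,0,0,0,0,0],[3.2,0,0,0,0,0,0],[3.2,0,0,0,0,0,0],[3.2,0,0,0,0,0,0],[3.2,0,0,0,0,0,0]]])

```text
t: 13.85
tcp_pos: [514.6, 210.1, 122.2]
eef_rot: [0.056, 0.998, 0.0, 0.0]
force: [-1.9, -0.1, 11.3]
opening: 36.5
grip_force: 62.7
```

```bash
python3 m.py
```

```text
blue (np.float64(97.1), np.float64(95.0), np.float64(99.5), 46, (np.float64(85.5), np.float64(130.0))) dark 84.9 blue-dark 12.2 white 78.0
[645, 647, 648, 649, 650, 650, 649, 646, 645, 644, 643, 643, 644, 643, 643, 650, 663, 681, 700, 711, 713, 701, 667, 618, 566, 521, 501, 505, 528, 558, 590, 625, 660, 685, 696, 691, 671, 637, 591, 548, 529, 548, 597, 655, 699, 719, 728, 734, 736, 732, 730, 731, 731, 732]
t 13.9 tcp [514.7 210.1 122.2] op 36.2 F [-2.2  0.2 11. ] shift [ 0.03 -0.02  0.02] turn [0.   0.01 0.03]
```

Call:
servo_tool(plan=[[[8.5,0,0,0,0,0,0],[8.5,0,0,0,0,0,0],[8.5,0,0,0,0,0,0],[8.5,0,0,0,0,0,0],[8.5,0,0,0,0,0,0],[8.5,0,0,0,0,0,0],[3.2,0,0,0,0,0,0],[3.2,0,0,0,0,0,0],[3.2,0,0,0,0,0,0],[3.2,0,0,0,0,0,0],[3.2,0,0,0,0,0,0],[3.2,0,0,0,0,0,0]]])

```text
t: 15.1
tcp_pos: [514.6, 210.2, 122.2]
eef_rot: [0.056, 0.998, 0.0, 0.0]
force: [-1.6, -0.1, 12.9]
opening: 36.4
grip_force: 63.3
```

```bash
python3 m.py; python3 - <<'E'
from j import *
c=cap('side'); t=cap('top')
cv2.imwrite('pics/k.png',np.hstack([cv2.resize(c['pixels'][165:225,245:290],None,fx=8,fy=8,interpolation=cv2.INTER_CUBIC),cv2.resize(t['pixels'][195:235,210:250],None,fx=10,fy=12,interpolation=cv2.INTER_CUBIC)]))
t5=dict(np.load('t5.npz')); s=prof(t5).sum(1); i=(xs>58)&(xs<112); print(s[i][::2].round().astype(int).tolist())
E
```

```text
blue (np.float64(97.7), np.float64(95.5), np.float64(100.0), 51, (np.float64(102.5), np.float64(130.0))) dark 88.9 blue-dark 8.8 white 82.1
[644, 646, 648, 649, 650, 651, 650, 648, 647, 647, 649, 652, 655, 655, 655, 653, 646, 638, 633, 637, 651, 671, 690, 706, 711, 694, 659, 612, 560, 520, 499, 502, 532, 577, 615, 632, 628, 610, 583, 553, 541, 558, 602, 656, 701, 721, 726, 730, 731, 728, 726, 727, 728, 730]
t 15.15 tcp [514.6 210.2 122.2] op 36.5 F [-1.9  1.4 11.9] shift [ 0.02 -0.02  0.02] turn [0.   0.01 0.03]
[633, 638, 650, 671, 695, 716, 720, 707, 682, 639, 579, 518, 472, 461, 483, 522, 560, 592, 620, 642, 650, 642, 615, 575, 535, 502, 484, 494, 533, 592, 652, 702, 727, 729, 724, 720, 715, 712, 713, 718, 723, 727, 730, 732, 731, 731, 729, 729, 729, 730, 732, 734, 736, 737]
```

View pics/k.png

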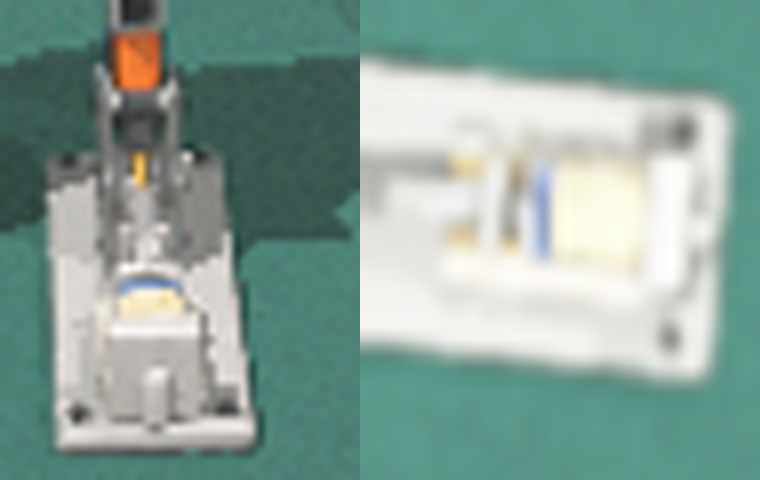

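The jaw presses the block against the fixed jaw: side crop (150,300), top crop pad (540,210) and block (600,215). The cushion is about 3.7 mm in. One partial squeeze should bring it to the middle.

Call:
servo_tool(plan=[[[8.5,0,0,0,0,0,0],[8.5,0,0,0,0,0,0],[8.5,0,0,0,0,0,0],[8.5,0,0,0,0,0,0],[8.5,0,0,0,0,0,0],[8.5,0,0,0,0,0,0],[5,0,0,0,0,0,0],[4.2,0,0,0,0,0,0],[4.0,0,0,0,0,0,0],[4.0,0,0,0,0,0,0],[4.0,0,0,0,0,0,0],[4.0,0,0,0,0,0,0]]])

```text
t: 16.45
tcp_pos: [514.5, 208.5, 121.9]
eef_rot: [0.057, 0.998, -0.001, -0.0]
force: [-2.8, -4.7, 11.5]
opening: 40.3
grip_force: 15.7
```

```bash
python3 m.py
```

```text
blue (np.float64(97.6), np.float64(95.5), np.float64(100.0), 52, (np.float64(102.5), np.float64(130.0))) dark 90.4 blue-dark 7.2 white 84.4
[646, 648, 648, 649, 650, 651, 650, 648, 647, 648, 649, 652, 656, 657, 657, 656, 648, 637, 626, 616, 612, 615, 630, 656, 683, 703, 710, 702, 674, 631, 583, 544, 534, 553, 578, 593, 596, 589, 570, 547, 539, 559, 603, 657, 701, 721, 726, 730, 731, 728, 726, 727, 728, 730]
t 16.5 tcp [514.5 208.5 121.9] op 40.1 F [-3.1 -4.3 11.5] shift [ 0.02  0.14 -0.01] turn [-0.01  0.    0.02]
```

Call:
servo_tool(plan=[[[4.0,0,0,0,0,0,0],[4.0,0,0,0,0,0,0],[4.0,0,0,0,0,0,0],[4.0,0,0,0,0,0,0],[4.0,0,0,0,0,0,0]]])

```text
t: 17.0
tcp_pos: [514.5, 208.5, 121.9]
eef_rot: [0.057, 0.998, -0.001, -0.0]
force: [-3.0, -4.2, 10.1]
opening: 40.3
grip_force: 15.7
```

```bash
python3 m.py; python3 -c "
from bench import robot,order
print(robot.read_state()['grip_force']); print(order.finish_job())"
```

```text
blue (np.float64(97.6), np.float64(95.0), np.float64(100.0), 52, (np.float64(102.5), np.float64(130.0))) dark 90.4 blue-dark 7.2 white 84.4
[646, 648, 649, 649, 650, 651, 650, 648, 647, 648, 650, 652, 656, 657, 658, 657, 649, 637, 625, 615, 611, 615, 630, 656, 683, 703, 710, 702, 674, 632, 583, 544, 534, 552, 577, 593, 597, 589, 570, 547, 539, 559, 603, 657, 701, 720, 725, 729, 730, 728, 726, 727, 729, 730]
t 17.05 tcp [514.4 208.5 121.8] op 40.4 F [-3.1 -5.4 10.3] shift [ 0.02  0.15 -0.02] turn [-0.01  0.    0.02]
15.66754433180904
the job is handed in; nothing more can be done
None
```

The job is handed in (no verdict was returned): the block lies on the bed against the fixed jaw, gripped with the cushion about 5.4 mm in by my camera estimate, and the fingers still hold the trigger at an estimated 0.17 rad.

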